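# Present the bead dish to the red cup

## Task

Free the brass bead dish by turning the red clamp knob clockwise about a quarter turn, so that its steel tongue is well clear of the rim. Then lift the dish by its wooden grip, turn it a quarter turn so that its spout points towards the red cup, and finish still holding it there, level and still, centred over its nest and some 5 to 10 cm above it, with the loose blue bead lying in the middle of the dish. Never tip the dish or let the bead roll out beyond the red ring, and leave both cups and all the other things on the bench where they are.

Things in the scene. Friction and masses are not known exactly. Their poses are not given: they have to be found in the camera images.
- stand: fixed dark steel stand. Origin: on the axis of its round nest, at bench height; z up. Plate 10 mm thick, 140 mm across, with an arm to -x carrying the clamp, axis 108 mm from the origin. Nest: upright ring 62 mm outside, 52 mm inside, top 23 mm above the bench. The cups stand on the bench about 108 mm from the origin, one on the +y side, one on the -y side; which is which varies.
- clamp (a joint): angle of the clamp knob, rad, 0 to 1.75; grows clockwise seen from above; starts at 0 to 0.3. At 0 its tongue (67 mm long, 14 mm wide, 50 to 56 mm above the bench) points along the stand's +x and hangs 8 mm above the dish rim; past about 0.7 it is clear. Friction 0.04 N m: stays where it is left.
- clamp_grip (a point): point on the knob's upright axis, 80 mm above the bench, at the height to grip. The red grip bar is 44 mm long, 12 mm thick, 28 mm tall (63 to 91 mm above the bench), its long side (this point's x axis) along the tongue; the axes turn with the knob.
- dish: loose brass dish, about 250 g. Origin: centre of its foot's underside; z up, x towards the spout; starts within 0.12 rad of the stand's +x. Foot 47 mm across, 22 mm tall, sits in the nest on the 10 mm plate, 2 mm play. Above it a shallow cone 106 mm across, rim 32 mm above the origin, sides rising 14 degrees from a small flat middle. A wire bail 98 mm wide arches over it in its y-z plane.
- dish_grip (a point): middle of the dark wooden grip on top of the bail, straight over the dish's middle, 105 mm above the dish's origin. The grip is 14 mm thick along the dish's x (close the fingers along it), 44 mm long along y, 22 mm tall (94 to 116 mm above the origin). Axes as the dish's.
- dish_middle (a point): where the centre of the bead lies when it is in the middle of the dish, 36 mm above the dish's origin; the thin red ring painted in the dish is 26 mm from the middle
- dish_spout (a point): end of the small pouring spout, 62 mm from the dish's axis along its x axis
- bead_center (a point): centre of the loose blue bead, a ball 24 mm across, about 25 g, that rolls freely in the dish
- cup_red: small loose red cup, 44 mm across the mouth, 34 mm tall; origin at the centre of its underside
- cup_white: small loose white cup, the same size; origin at the centre of its underside
- jar: bystander: amber glass jar with brass cap, 48 mm across, 60 mm tall; origin under its middle
- bangle: bystander: steel bangle lying flat, 68 mm across, 12 mm tall; origin under its middle
- hammer: bystander: hammer lying flat; origin under its middle
- bench_block: bystander: square steel block 75 x 75 x 22 mm; origin under its middle
- mandrel: bystander: steel ring mandrel, a thin cone on a round foot, 56 mm across, 130 mm tall; origin under its middle
- spool: bystander: green spool standing upright, 52 mm across, 42 mm tall; origin under its middle
Things that resemble listed ones, but are neither listed nor needed, are in the scene too. Of the things like the dish, leave any that is green, pink or purple; of the rest the smaller one is meant.

How it is judged:
On the way, in this order (a step that is already met when the one before it is completed fails the run):
1. the clamp knob is turned so that its tongue is well clear of the dish (value of joint clamp above 1.1 rad), for 0.2 s.
2. the dish is lifted clear of its nest by the gripper (height (world z) of dish above 0.04 m and contact force between dish and the fingers above 1 N and contact force between dish and stand below 0.2 N), for 0.2 s.
At the end, for the whole second after the job is handed in: Held by the gripper 35 to 130 mm above where it stood, off the stand, within 30 mm of the nest axis; spout to the red cup, within 0.25 rad of the stand's y axis; tilt under 0.12 rad, still (0.03 m/s, 0.2 rad/s); bead within 13 mm of the middle; clamp past 1.0 rad (value of joint clamp above 1 rad and height (world z) of dish between 0.045 and 0.14 m and horizontal distance between dish and stand below 0.03 m and angle between the x axis of dish and the y axis of stand, either way round below 0.25 rad and horizontal distance between dish_spout and cup_red below 0.085 m and angle between dish's own z axis and vertical below 0.12 rad and linear speed of dish below 0.03 m/s and angular speed of dish below 0.2 rad/s and contact force between dish and the fingers above 1 N and contact force between dish and stand below 0.2 N and distance between bead_center and dish_middle below 0.013 m); the arm keeps its last pose, push and grip.
It fails at once if the bead rolled beyond the red ring (distance between bead_center and dish_middle above 0.026 m).
It fails at once if the dish was tipped (angle between dish's own z axis and vertical above 0.3 rad).
It fails at once if a cup was disturbed (distance of any of cup_red, cup_white from where it was at the start of the episode above 0.015 m).
It fails at once if a bystander was disturbed (distance of any of jar, bangle, hammer, bench_block, mandrel, spool from where it was at the start of the episode above 0.02 m).
It also fails if it takes over 51 s, if anything falls off the work surface, if the arm or the gripper's body presses on something with over 40 N, if the wrist force passes 120 N, or if a joint passes its speed limit or range.

## Robot

A 6-joint arm with a two-finger parallel gripper is mounted at the origin on the work surface. World frame = base frame: x ahead of the robot, y to its left, z up, the work surface at z = 0. Lengths are in m, angles in rad, forces in N, time in s.
With the tool pointing down it reaches from about 0.35 to 0.95 m from the base axis. Payload 17.4 kg.
Tool frame: the origin (TCP) lies between the finger pads; the fingertips stand 14 mm ahead of it and the grasp point (between the pads) lies 5 mm behind it; z points along the fingers, y is the line along which they close (so a half turn about z gives the same grasp; the last joint's range is limited). The gripper opens to 93 mm and grips with 3 to 60 N. Pads are 15 mm wide; open, the fingers measure 128 mm over their backs; the gripper's body (75 mm by 188 mm) begins 65 mm behind the grasp point.
Start: joints at [-1.323, 0.116, 1.442, -0, 1.584, -0.038], TCP at [0.19, -0.648, 0.233] pointing down, gripper open.
Joint ranges: [-2.83, 2.83], [-0.83, 2.19], [0.07, 2.5], [-1.14, 4.28], [0.01, 3], [-2.97, 2.97]. Speed limits (rad/s): [1.89, 1.89, 2.22, 3.14, 3.14, 3.14].

## Interface

Orientations are given as [roll, pitch, yaw] about the fixed x, y, z axes, in that order (R = Rz(yaw) Ry(pitch) Rx(roll)).
In Python, from station import * gives the robot as it stands. The module is installed in compiled form; this text tells all that it offers.
- The arm moves only by the shell command python3 -m handwheel 'ROWS' [FORCE]. ROWS is JSON, a list of rows, each an object with "travel": the shift along the tool's x, y, z in units of 25 mm (1.0 is 25 mm), a list of three; "twist": the turn about the tool's z in units of 6 degrees (1.0 is 6 degrees); "jaw": the finger opening in mm, from 0 to 93. In form: [{"travel": [dx, dy, dz], "twist": twist, "jaw": jaw}, ...]. A call has 1 to 20 rows; each row is the pose to reach, as a shift and turn from the pose commanded when the call began, along the tool's axes at that moment; what a row does not reach only later rows make up. A row lasts 1/8 s, in which the tool goes at most 62.5 mm and 10.7 degrees, less where a joint would pass 70% of its speed; a pose out of reach is approached as far as the arm can. A call with a gripper value outside its range is refused whole. The fingers move at their own pace and stop on an object; FORCE is the grip in N (left out, the last holds). Time passes only in rows, so rows that repeat a pose let the fingers close. It gives the time, the measured TCP pose, the force, the opening and the grip force at its end, in the units of the state.
- observe(): the state, without advancing time (a new reading comes with each control period).
- read_camera(name): name is "scene" or "top" or "wrist"; returns a dict with "image" (400x640x3 uint8, red, green, blue), "fx", "fy", "cx", "cy" (pixels), "rvec" (rotation vector, rad) and "tvec" (3), from world to camera coordinates, as OpenCV has them; the wrist camera has in their place "mount" (4x4, takes a point from camera to tool coordinates, whose origin is the TCP and whose axes are the flange's). Camera axes: x right, y down, z forward; pixel columns grow to the right and rows downward; lengths in m; the calibration is good to about 2 mm. A picture is of the moment at which its call begins: read the wrist's pose just before it. There is no depth.
- job_done(): hands the job in; it is judged then, once.
The state is a dict: "t": time; "joint_positions": joint angles; "joint_velocities": joint speeds; "joint_efforts": joint torques, N m; "ee_pos": TCP position; "tool_rot": TCP orientation; "ft_force": force on the tool from outside, world axes, zero at the start; "moment": the same for the moment, N m; "width": opening from 0.0 (shut) to 1.0 (fully open); "finger_force": force on a finger pad.
Only numpy, scipy, OpenCV 4.12 (cv2) and the standard library are available. Lean on these libraries where they do the work, as an engineer would, in place of code of your own. Each camera call takes 0.05 s, during which the arm holds its last target. There are 200 camera calls.

## Working session

There is one attempt and no reset: what is moved stays moved. The work goes in short steps, Python scripts to look and compute and a shell command to move; the robot and the scene stay as the last step left them, time stands still between calls to the robot, and variables do not carry over. Pictures are saved under pics/ and viewed, at most 10 in all, crops included, and the job is handed in when it is done.

```bash
mkdir -p pics; python3 - <<'E'
from station import *
import cv2,pickle
s=observe();print({k:s[k] for k in('t','ee_pos','tool_rot','ft_force','width')})
d={}
for n in("scene","top","wrist"):
    c=read_camera(n);d[n]=c;cv2.imwrite(f"pics/{n}0.png",c["image"][:,:,::-1])
    print(n,c["fx"],c["cx"],c["cy"],c.get("rvec"),c.get("tvec"),c.get("mount"))
pickle.dump((s,d),open("d0.pkl","wb"))
E
```

```text
{'t': 0.0, 'ee_pos': array([ 0.19027281, -0.64742612,  0.23192423]), 'tool_rot': array([-3.14046026e+00, -6.08228992e-05,  2.85872848e-01]), 'ft_force': array([-0.42193888,  0.23860835,  0.14805277]), 'width': 1.001481969165031}
scene 451.1270180252001 317.71681620200553 201.36321771000655 [ 1.46980462  2.35754629 -0.66289234] [ 0.24841662 -0.35041945  1.43838995] None
top 368.72859650026714 323.1092928145231 199.62702023830815 [ 2.14551035 -2.1394581   0.1981454 ] [-0.02809775  0.55517194  1.09661014] None
wrist 318.67460437378156 324.1551537841577 205.65533204647994 None None [[ 1.47725128e-03 -9.62378372e-01 -2.71708826e-01  7.52310945e-02]
 [ 9.99998866e-01  1.34214894e-03  6.83063909e-04  3.11661807e-04]
 [-2.92692221e-04 -2.71709527e-01  9.62379264e-01 -1.52322285e-01]
 [ 0.00000000e+00  0.00000000e+00  0.00000000e+00  1.00000000e+00]]
```

View pics/top0.png

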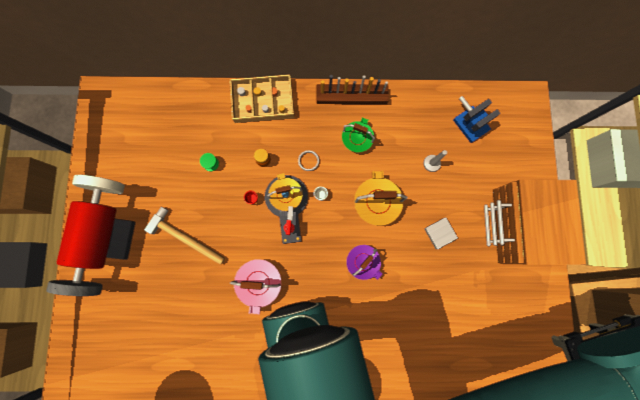

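View pics/scene0.png

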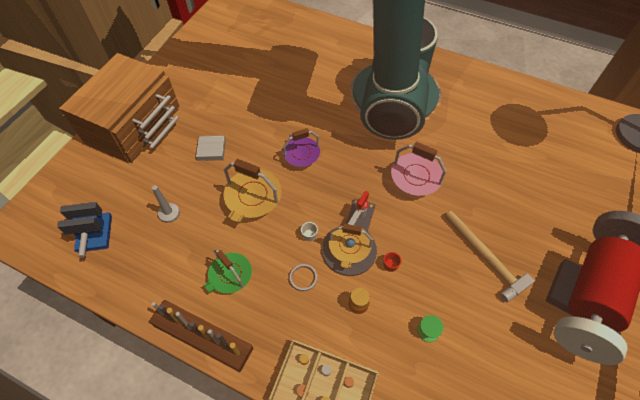

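Top view: the brass dish in its nest is at about (287,194), the red clamp at (290,228), the red cup at (252,197) and the white cup at (321,194). I'll zoom in on both views.

```bash
cat > h.py <<'E'
import numpy as np,cv2,pickle
from scipy.spatial.transform import Rotation as R
def K(c): return np.array([[c["fx"],0,c["cx"]],[0,c["fy"],c["cy"]],[0,0,1]])
def ext(c,s=None):  # world->cam R,t
    if c.get("rvec") is not None: return R.from_rotvec(np.ravel(c["rvec"])).as_matrix(),np.ravel(c["tvec"])
    T=np.eye(4);T[:3,:3]=R.from_euler("xyz",s["tool_rot"]).as_matrix();T[:3,3]=s["ee_pos"]
    M=np.linalg.inv(T@np.array(c["mount"]));return M[:3,:3],M[:3,3]
def at_z(c,uv,z,s=None):
    Rm,t=ext(c,s);o=-Rm.T@t;d=Rm.T@np.linalg.inv(K(c))@[uv[0],uv[1],1];return o+d*(z-o[2])/d[2]
def proj(c,p,s=None):
    Rm,t=ext(c,s);q=(np.atleast_2d(p)@Rm.T+t)@K(c).T;return q[:,:2]/q[:,2:]
def tri(cs,uvs,ss=(None,None)):
    A=[];b=[]
    for c,uv,s in zip(cs,uvs,ss):
        Rm,t=ext(c,s);o=-Rm.T@t;d=Rm.T@np.linalg.inv(K(c))@[uv[0],uv[1],1];d/=np.linalg.norm(d)
        P=np.eye(3)-np.outer(d,d);A.append(P);b.append(P@o)
    return np.linalg.solve(sum(A),sum(b))
E
python3 - <<'E'
from h import *
s,d=pickle.load(open("d0.pkl","rb"))
a=d["top"]["image"][160:260,230:350];b=d["scene"]["image"][180:290,290:410]
f=lambda i:cv2.resize(i,(400,int(400*i.shape[0]/i.shape[1])),interpolation=cv2.INTER_CUBIC)
a,b=f(a),f(b);h=max(len(a),len(b));a=np.pad(a,((0,h-len(a)),(0,0),(0,0)))
cv2.imwrite("pics/z.png",np.hstack([a,b])[:,:,::-1]);print(a.shape)
def cen(n,col,box):
    x0,y0,x1,y1=box;i=d[n]["image"][y0:y1,x0:x1].astype(int);r,g,bb=i[...,0],i[...,1],i[...,2]
    m=(r>110)&(g<60)&(bb<60) if col=="r" else (bb>r+25)
    y,x=np.nonzero(m);return (x.mean()+x0,y.mean()+y0,len(x)) if len(x) else None
t,c=d["top"],d["scene"]
for nm,col,bt,bs in [("cup_red","r",(240,185,262,210),(380,248,405,275)),("knob","r",(275,205,305,245),(345,185,375,220)),("bead","b",(280,185,295,205),(340,230,360,255))]:
    u,v=cen("top",col,bt),cen("scene",col,bs);print(nm,u,v,tri((t,c),(u,v)) if u and v else None)
E
```

```text
(366, 400, 3)
cup_red (np.float64(251.5241935483871), np.float64(197.25), 124) (np.float64(390.7457627118644), np.float64(260.61581920903956), 177) [0.56535194 0.19965737 0.02449975]
knob (np.float64(288.67391304347825), np.float64(227.5), 92) (np.float64(362.9326923076923), np.float64(200.05769230769232), 104) [0.46539488 0.07764958 0.07514129]
bead (np.float64(284.8695652173913), np.float64(193.95652173913044), 23) (np.float64(351.5625), np.float64(241.625), 16) [0.57170551 0.09421128 0.04738126]
```

View pics/z.png

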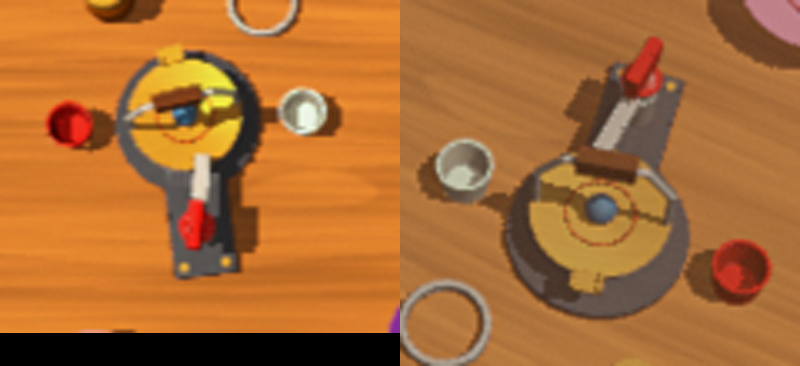

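Red cup is at +y of the stand (0.565, 0.200), the bead at (0.572, 0.094) and the knob at (0.465, 0.078, 0.075). These heights and spacings fit the description. Next I'll move the wrist camera over the stand, with tool yaw near π to leave room on joint 6.

```bash
python3 -m handwheel '[{"travel":[5,-6,-1.2],"twist":-6,"jaw":60},{"travel":[21,-24.6,-1],"twist":-27,"jaw":60},{"travel":[21,-24.6,-1],"twist":-27,"jaw":60},{"travel":[21,-24.6,-1],"twist":-27,"jaw":60},{"travel":[21,-24.6,-1],"twist":-27,"jaw":60},{"travel":[21,-24.6,-1],"twist":-27,"jaw":60},{"travel":[21,-24.6,-1],"twist":-27,"jaw":60},{"travel":[21,-24.6,-1],"twist":-27,"jaw":60},{"travel":[21,-24.6,-1],"twist":-27,"jaw":60},{"travel":[21,-24.6,-1],"twist":-27,"jaw":60},{"travel":[21,-24.6,-1],"twist":-27,"jaw":60},{"travel":[21,-24.6,-1],"twist":-27,"jaw":60},{"travel":[21,-24.6,-1],"twist":-27,"jaw":60},{"travel":[21,-24.6,-1],"twist":-27,"jaw":60},{"travel":[21,-24.6,-1],"twist":-27,"jaw":60},{"travel":[21,-24.6,-1],"twist":-27,"jaw":60},{"travel":[21,-24.6,-1],"twist":-27,"jaw":60},{"travel":[21,-24.6,-1],"twist":-27,"jaw":60},{"travel":[21,-24.6,-1],"twist":-27,"jaw":60},{"travel":[21,-24.6,-1],"twist":-27,"jaw":60}]'
python3 - <<'E'
from station import *
from h import *
s=observe();c=read_camera("wrist");print(s["t"],s["ee_pos"],s["tool_rot"],s["joint_positions"])
pickle.dump((s,c),open("w1.pkl","wb"));cv2.imwrite("pics/w1.png",c["image"][:,:,::-1])
E
```

```text
t: 2.65
ee_pos: [0.5206, 0.0904, 0.2577]
tool_rot: [3.142, 0.0, 3.112]
ft_force: [-0.4, -0.9, 1.0]
width: 0.646
finger_force: 0.0
2.65 [0.52060576 0.09035229 0.25767493] [3.14155788e+00 7.59260942e-05 3.11243895e+00] [ 1.23549366e-01 -2.11543859e-01  1.71747379e+00  2.28706411e-05
  1.63558239e+00 -1.41809178e+00]
```

View pics/w1.png

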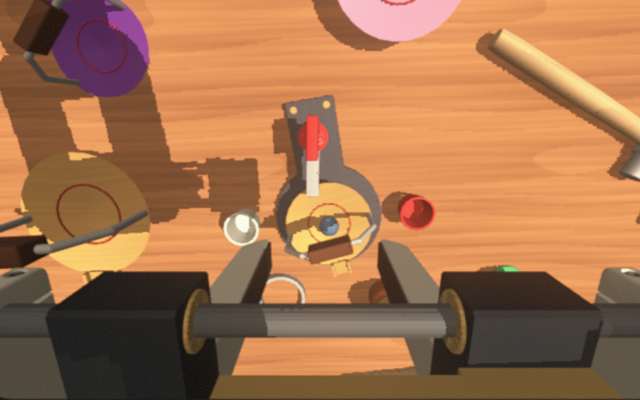

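The wrist view shows the knob bar at (312,117–160), the tongue end at (312,194), the bead at (329,226), the grip at (331,249), the spout at (342,270), the white cup at (242,226) and the red cup at (417,211). I'll fit the stand's pose and overlay it to check.

```bash
cat > fit.py <<'E'
from h import *
from scipy.optimize import least_squares
s,c=pickle.load(open("w1.pkl","rb"))
for n,uv,z in [("white",(242,226),.034),("red",(417,211),.034),("tongue",(312.5,194),.053),("spout",(342,272),.040),("grip",(331,249),.121),("bead",(329,226),.046),("barfar",(312,117),.091),("barnear",(312,160),.091)]:
    print(n,at_z(c,uv,z,s).round(4))
im=cv2.cvtColor(c["image"],cv2.COLOR_RGB2HSV)
# plate: dark
g=c["image"].max(2);x0,y0,x1,y1=265,85,395,275
w,red=at_z(c,(242,226),.034,s),at_z(c,(417,211),.034,s)
cen=at_z(c,(329,226),.046,s)[:2]
def P(th,x,y,z): return [th[0]+x*np.cos(th[2])-y*np.sin(th[2]),th[1]+x*np.sin(th[2])+y*np.cos(th[2]),z]
th=[cen[0],cen[1],np.arctan2(*(red-w)[1::-1])-np.pi/2];print("stand0",th,np.linalg.norm(red-w))
import sys
if len(sys.argv)>1: th=[float(v) for v in sys.argv[1:4]];
q=float(sys.argv[4]) if len(sys.argv)>4 else 0.1; dy=float(sys.argv[5]) if len(sys.argv)>5 else 0
S=4;big=cv2.resize(c["image"][85:290,225:435],None,fx=S*.7,fy=S*.7,interpolation=cv2.INTER_CUBIC)[:,:,::-1].copy()
def dr(pts,col):
    uv=((proj(c,pts,s)-[225,85]+.5)*S*.7).astype(int);cv2.polylines(big,[uv],True,col,1)
a=np.linspace(0,2*np.pi,60)
dr([P(th,.07*np.cos(t),.07*np.sin(t),.01) for t in a],(255,255,0))
for r,z in((.053,.042),):dr([P(th,r*np.cos(t),r*np.sin(t),z) for t in a],(0,255,0))
k=P(th,-.108,0,0);K2=[k[0],k[1],th[2]-q]
for (xa,xb,h,z) in((-.022,.022,.006,.091),(0,.067,.007,.056)): dr([P(K2,xa,-h,z),P(K2,xb,-h,z),P(K2,xb,h,z),P(K2,xa,h,z)],(255,0,255))
D=[th[0],th[1],th[2]+dy]
dr([P(D,-.007,-.022,.126),P(D,.007,-.022,.126),P(D,.007,.022,.126),P(D,-.007,.022,.126)],(255,255,255))
dr([P(D,0,0,.046),P(D,.062,0,.042)],(255,255,255))
cv2.imwrite(sys.argv[6] if len(sys.argv)>6 else "pics/o.png",big)
E
python3 fit.py
```

```text
white [ 0.5748 -0.0141  0.034 ]
red [0.5613 0.2033 0.034 ]
tongue [0.5316 0.0763 0.053 ]
spout [0.6385 0.1096 0.04  ]
grip [0.571  0.0953 0.121 ]
bead [0.5736 0.0944 0.046 ]
barfar [0.446  0.0804 0.091 ]
barnear [0.4874 0.0788 0.091 ]
stand0 [np.float64(0.5735700868678189), np.float64(0.09439970339952183), np.float64(0.06228624467592381)] 0.21784620971815352
```

View pics/o.png

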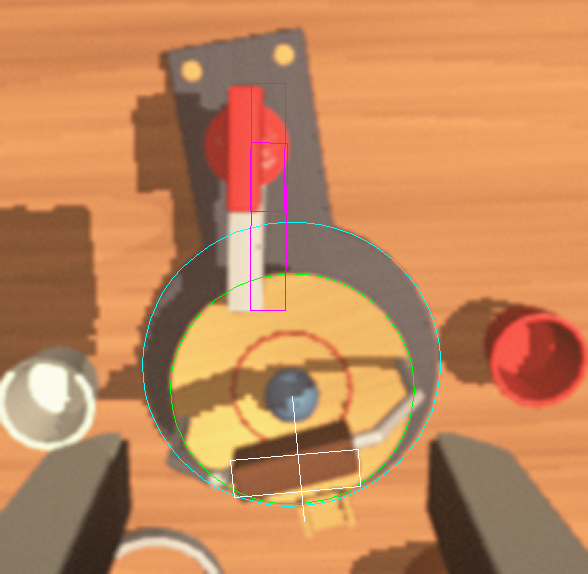

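```bash
python3 fit.py 0.573 0.0945 0.138 0.168 0.085 pics/o2.png | tail -1
```

```text
stand0 [np.float64(0.5735700868678189), np.float64(0.09439970339952183), np.float64(0.06228624467592381)] 0.21784620971815352
```

View pics/o2.png

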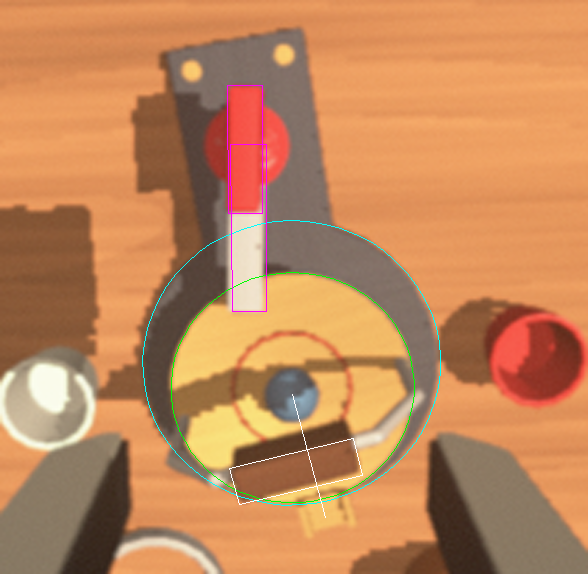

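The overlay fits: stand (0.573, 0.0945), yaw 0.138; knob (0.466, 0.079), bar yaw −0.03; dish yaw about 0.21. Now I'll go to the knob, grip it and turn it clockwise (+twist).

```bash
python3 -m handwheel '[{"travel":[2.17,-0.5,2],"twist":0,"jaw":50},{"travel":[2.17,-0.5,3],"twist":0,"jaw":50},{"travel":[2.17,-0.5,4],"twist":0,"jaw":50},{"travel":[2.17,-0.5,5],"twist":0,"jaw":50},{"travel":[2.17,-0.5,6],"twist":0,"jaw":50},{"travel":[2.17,-0.5,6.7],"twist":0,"jaw":50},{"travel":[2.17,-0.5,7.1],"twist":0,"jaw":50},{"travel":[2.17,-0.5,7.1],"twist":0,"jaw":50},{"travel":[2.17,-0.5,7.1],"twist":0,"jaw":5},{"travel":[2.17,-0.5,7.1],"twist":0,"jaw":5},{"travel":[2.17,-0.5,7.1],"twist":0,"jaw":5},{"travel":[2.17,-0.5,7.1],"twist":0,"jaw":5},{"travel":[2.17,-0.5,7.1],"twist":0,"jaw":5},{"travel":[2.17,-0.5,7.1],"twist":0,"jaw":5}]' 20
```

```text
t: 4.45
ee_pos: [0.4661, 0.0796, 0.0803]
tool_rot: [3.141, 0.0, 3.113]
ft_force: [-0.3, 2.4, 2.0]
width: 0.127
finger_force: 19.9
```

```bash
python3 -m handwheel '[{"travel":[0,0,0],"twist":1,"jaw":5},{"travel":[0,0,0],"twist":2,"jaw":5},{"travel":[0,0,0],"twist":3,"jaw":5},{"travel":[0,0,0],"twist":4,"jaw":5},{"travel":[0,0,0],"twist":5,"jaw":5},{"travel":[0,0,0],"twist":6,"jaw":5},{"travel":[0,0,0],"twist":7,"jaw":5},{"travel":[0,0,0],"twist":8,"jaw":5},{"travel":[0,0,0],"twist":9,"jaw":5},{"travel":[0,0,0],"twist":10,"jaw":5},{"travel":[0,0,0],"twist":11,"jaw":5},{"travel":[0,0,0],"twist":12,"jaw":5},{"travel":[0,0,0],"twist":12.5,"jaw":5},{"travel":[0,0,0],"twist":12.5,"jaw":5},{"travel":[0,0,0],"twist":12.5,"jaw":5},{"travel":[0,0,0],"twist":12.5,"jaw":5}]'
```

```text
t: 6.45
ee_pos: [0.4663, 0.0799, 0.0803]
tool_rot: [3.141, -0.001, 1.804]
ft_force: [2.7, 5.2, -0.9]
width: 0.129
finger_force: 19.9
```

```bash
python3 -m handwheel '[{"travel":[0,0,0],"twist":12.5,"jaw":28},{"travel":[0,0,0],"twist":0,"jaw":28},{"travel":[0,0,0],"twist":0,"jaw":28},{"travel":[0,0,-1],"twist":0,"jaw":28},{"travel":[0,0,-2.5],"twist":0,"jaw":28},{"travel":[0,0,-4.5],"twist":0,"jaw":28},{"travel":[0,0,-6.4],"twist":0,"jaw":28},{"travel":[0,0,-6.4],"twist":0,"jaw":60},{"travel":[0,0,-6.4],"twist":0,"jaw":60}]' | head -0; python3 - <<'E'
from station import *
from h import *
s=observe();c=read_camera("wrist");print(s["t"],s["ee_pos"],s["tool_rot"],s["joint_positions"])
pickle.dump((s,c),open("w2.pkl","wb"));cv2.imwrite("pics/w2.png",c["image"][:,:,::-1])
E
```

```text
7.575 [0.46587271 0.07943707 0.23936108] [-3.14088532e+00  6.36357404e-07  1.80199507e+00] [ 1.14955189e-01 -3.36936342e-01  1.84721366e+00 -8.28246476e-05
  1.63201781e+00 -1.16248596e-01]Exception ignored on flushing sys.stdout:
BrokenPipeError: [Errno 32] Broken pipe
```

View pics/w2.png

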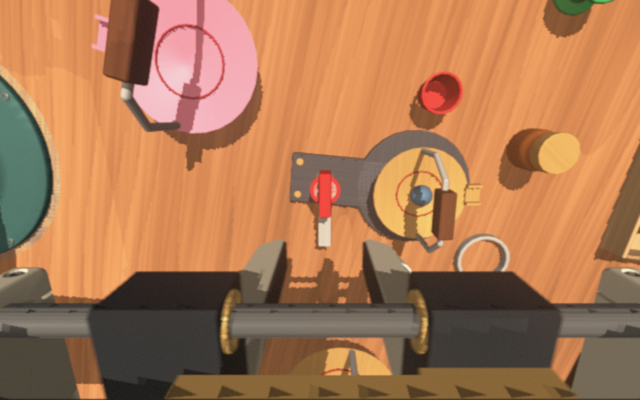

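The tongue now points to −y, clear of the rim, and the bead is near the ring centre at (421,195). The grip is at (444,215) and the spout tip at (481,195). I'll check the grip position against the fit.

```bash
python3 - <<'E'
from h import *
s,c=pickle.load(open("w2.pkl","rb"))
P=lambda D,x,y,z:[D[0]+x*np.cos(D[2])-y*np.sin(D[2]),D[1]+x*np.sin(D[2])+y*np.cos(D[2]),z]
D=[.573,.0945,.21]
big=cv2.resize(c["image"][120:260,290:490],None,fx=4,fy=4,interpolation=cv2.INTER_CUBIC)[:,:,::-1].copy()
for pts in ([P(D,a*.007,b*.022,.126) for a,b in((-1,-1),(1,-1),(1,1),(-1,1))],[P(D,0,0,.046),P(D,.062,0,.042)],[P(D,.053*np.cos(t),.053*np.sin(t),.042) for t in np.linspace(0,6.28,50)]):
    cv2.polylines(big,[((proj(c,pts,s)-[290,120]+.5)*4).astype(int)],True,(255,255,255),1)
cv2.imwrite("pics/o3.png",big)
yaw=s["tool_rot"][2];ty=D[2]+np.pi/2
tx=np.array([np.cos(yaw),np.sin(yaw)]);t_y=np.array([np.sin(yaw),-np.cos(yaw)])
d=np.array(D[:2])-s["ee_pos"][:2];print("dx,dy units",d@tx/.025,d@t_y/.025,"twist",np.degrees(yaw-ty)/6,"dz to .110",(s["ee_pos"][2]-.110)/.025)
E
```

```text
dx,dy units -0.3954194470415932 4.309139018026118 twist 0.2024331255338155 dz to .110 5.174443073215866
```

View pics/o3.png

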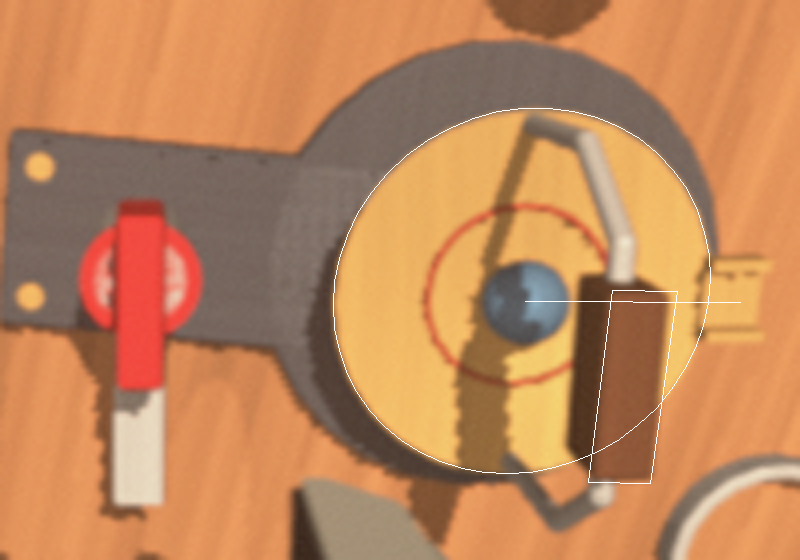

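Position agrees within about 1 mm, and the spout line puts the dish yaw near 0.23, which is the current tool yaw. Going over the grip, then down and closing gently.

```bash
python3 -m handwheel '[{"travel":[-0.4,2,0],"twist":0,"jaw":45},{"travel":[-0.4,4.3,0],"twist":0,"jaw":45},{"travel":[-0.4,4.3,0.5],"twist":0,"jaw":45},{"travel":[-0.4,4.3,2],"twist":0,"jaw":45},{"travel":[-0.4,4.3,3.5],"twist":0,"jaw":45},{"travel":[-0.4,4.3,4.5],"twist":0,"jaw":40},{"travel":[-0.4,4.3,5.1],"twist":0,"jaw":36},{"travel":[-0.4,4.3,5.2],"twist":0,"jaw":32},{"travel":[-0.4,4.3,5.2],"twist":0,"jaw":28},{"travel":[-0.4,4.3,5.2],"twist":0,"jaw":24},{"travel":[-0.4,4.3,5.2],"twist":0,"jaw":20},{"travel":[-0.4,4.3,5.2],"twist":0,"jaw":18},{"travel":[-0.4,4.3,5.2],"twist":0,"jaw":16},{"travel":[-0.4,4.3,5.2],"twist":0,"jaw":15},{"travel":[-0.4,4.3,5.2],"twist":0,"jaw":14},{"travel":[-0.4,4.3,5.2],"twist":0,"jaw":12},{"travel":[-0.4,4.3,5.2],"twist":0,"jaw":8},{"travel":[-0.4,4.3,5.2],"twist":0,"jaw":5},{"travel":[-0.4,4.3,5.2],"twist":0,"jaw":5}]' 30
```

```text
t: 10.0
ee_pos: [0.573, 0.0946, 0.1102]
tool_rot: [3.141, 0.0, 1.804]
ft_force: [1.1, -0.2, 0.0]
width: 0.146
finger_force: 30.0
```

```bash
python3 -m handwheel '[{"travel":[0,0,-0.03],"twist":0,"jaw":5},{"travel":[0,0,-0.1],"twist":0,"jaw":5},{"travel":[0,0,-0.2],"twist":0,"jaw":5},{"travel":[0,0,-0.33],"twist":0,"jaw":5},{"travel":[0,0,-0.48],"twist":0,"jaw":5},{"travel":[0,0,-0.65],"twist":0,"jaw":5},{"travel":[0,0,-0.85],"twist":0,"jaw":5},{"travel":[0,0,-1.05],"twist":0,"jaw":5},{"travel":[0,0,-1.25],"twist":0,"jaw":5},{"travel":[0,0,-1.45],"twist":0,"jaw":5},{"travel":[0,0,-1.65],"twist":0,"jaw":5},{"travel":[0,0,-1.85],"twist":0,"jaw":5},{"travel":[0,0,-2.05],"twist":0,"jaw":5},{"travel":[0,0,-2.25],"twist":0,"jaw":5},{"travel":[0,0,-2.42],"twist":0,"jaw":5},{"travel":[0,0,-2.55],"twist":0,"jaw":5},{"travel":[0,0,-2.65],"twist":0,"jaw":5},{"travel":[0,0,-2.7],"twist":0,"jaw":5},{"travel":[0,0,-2.7],"twist":0,"jaw":5},{"travel":[0,0,-2.7],"twist":0,"jaw":5}]'
python3 - <<'E'
from station import *
from h import *
s=observe();print(s["t"],s["ee_pos"])
ims=[]
for n,b in(("wrist",(270,120,470,270)),("scene",(290,170,410,260))):
    c=read_camera(n);i=c["image"][b[1]:b[3],b[0]:b[2]];ims.append(cv2.resize(i,(400,300),interpolation=cv2.INTER_CUBIC))
cv2.imwrite("pics/l.png",np.hstack(ims)[:,:,::-1])
E
```

```text
t: 12.5
ee_pos: [0.5729, 0.0946, 0.1775]
tool_rot: [-3.141, -0.0, 1.804]
ft_force: [0.1, -0.1, -3.3]
width: 0.149
finger_force: 30.0
12.5 [0.5728753  0.09462835 0.17750582]
```

View pics/l.png

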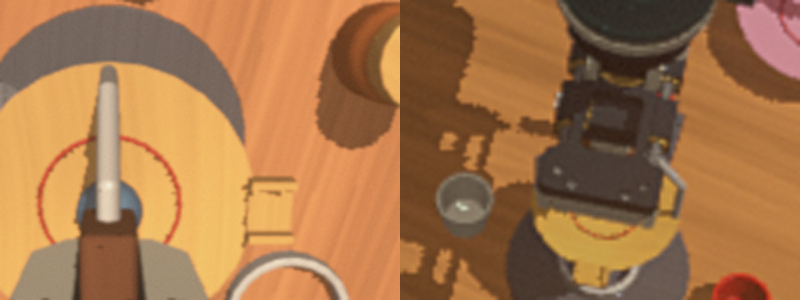

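The dish is lifted: the wrist carries 3.3 N, and the bead sits in the ring. Next, a smooth counter-clockwise quarter turn in two halves.

```bash
python3 -m handwheel '[{"travel":[0,0,0],"twist":-0.05,"jaw":5},{"travel":[0,0,0],"twist":-0.2,"jaw":5},{"travel":[0,0,0],"twist":-0.4,"jaw":5},{"travel":[0,0,0],"twist":-0.7,"jaw":5},{"travel":[0,0,0],"twist":-1.1,"jaw":5},{"travel":[0,0,0],"twist":-1.5,"jaw":5},{"travel":[0,0,0],"twist":-2,"jaw":5},{"travel":[0,0,0],"twist":-2.5,"jaw":5},{"travel":[0,0,0],"twist":-3,"jaw":5},{"travel":[0,0,0],"twist":-3.5,"jaw":5},{"travel":[0,0,0],"twist":-4,"jaw":5},{"travel":[0,0,0],"twist":-4.5,"jaw":5},{"travel":[0,0,0],"twist":-5,"jaw":5},{"travel":[0,0,0],"twist":-5.5,"jaw":5},{"travel":[0,0,0],"twist":-5.9,"jaw":5},{"travel":[0,0,0],"twist":-6.3,"jaw":5},{"travel":[0,0,0],"twist":-6.6,"jaw":5},{"travel":[0,0,0],"twist":-6.8,"jaw":5},{"travel":[0,0,0],"twist":-6.95,"jaw":5},{"travel":[0,0,0],"twist":-7,"jaw":5}]'
python3 -m handwheel '[{"travel":[0,0,0],"twist":-0.05,"jaw":5},{"travel":[0,0,0],"twist":-0.2,"jaw":5},{"travel":[0,0,0],"twist":-0.4,"jaw":5},{"travel":[0,0,0],"twist":-0.7,"jaw":5},{"travel":[0,0,0],"twist":-1.1,"jaw":5},{"travel":[0,0,0],"twist":-1.5,"jaw":5},{"travel":[0,0,0],"twist":-2,"jaw":5},{"travel":[0,0,0],"twist":-2.5,"jaw":5},{"travel":[0,0,0],"twist":-3,"jaw":5},{"travel":[0,0,0],"twist":-3.5,"jaw":5},{"travel":[0,0,0],"twist":-4,"jaw":5},{"travel":[0,0,0],"twist":-4.5,"jaw":5},{"travel":[0,0,0],"twist":-5,"jaw":5},{"travel":[0,0,0],"twist":-5.5,"jaw":5},{"travel":[0,0,0],"twist":-5.9,"jaw":5},{"travel":[0,0,0],"twist":-6.3,"jaw":5},{"travel":[0,0,0],"twist":-6.6,"jaw":5},{"travel":[0,0,0],"twist":-6.85,"jaw":5},{"travel":[0,0,0],"twist":-7,"jaw":5},{"travel":[0,0,0],"twist":-7.1,"jaw":5}]'
python3 -m handwheel '[{"travel":[0,0,0],"twist":0,"jaw":5},{"travel":[0,0,0],"twist":0,"jaw":5},{"travel":[0,0,0],"twist":0,"jaw":5},{"travel":[0,0,0],"twist":0,"jaw":5},{"travel":[0,0,0],"twist":0,"jaw":5},{"travel":[0,0,0],"twist":0,"jaw":5},{"travel":[0,0,0],"twist":0,"jaw":5},{"travel":[0,0,0],"twist":0,"jaw":5}]'
python3 - <<'E'
from station import *
from h import *
ims=[]
for n,b in(("wrist",(200,90,440,270)),("top",(230,140,350,230))):
    c=read_camera(n);i=c["image"][b[1]:b[3],b[0]:b[2]];ims.append(cv2.resize(i,(400,300),interpolation=cv2.INTER_CUBIC))
cv2.imwrite("pics/f.png",np.hstack(ims)[:,:,::-1])
E
```

```text
t: 15.1
ee_pos: [0.5729, 0.0946, 0.1776]
tool_rot: [3.142, -0.0, 2.538]
ft_force: [-0.3, 0.2, -2.0]
width: 0.151
finger_force: 30.0
t: 17.6
ee_pos: [0.5729, 0.0946, 0.1777]
tool_rot: [-3.142, 0.0, -3.002]
ft_force: [0.5, -0.3, -2.5]
width: 0.146
finger_force: 30.0
t: 18.6
ee_pos: [0.5729, 0.0946, 0.1777]
tool_rot: [3.142, -0.0, -3.002]
ft_force: [-0.4, -0.4, -4.3]
width: 0.145
finger_force: 30.0
```

View pics/f.png

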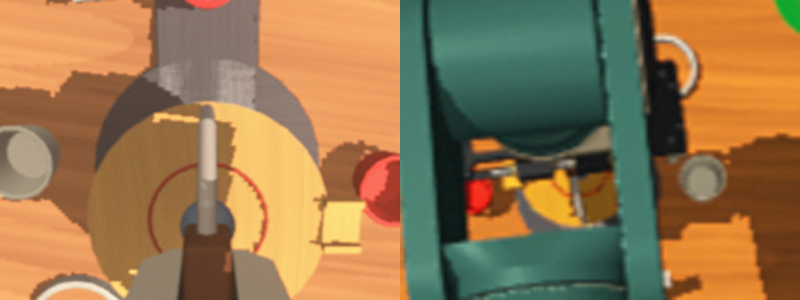

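The spout points at the red cup, the bead is centred in the ring, the dish is level and the cups haven't moved. Handing in.

```bash
python3 -c "
from station import *
print(job_done())"
```

```text
the job is handed in; nothing more can be done
None
```

I handed the job in at about 18.7 s. By the last readings and pictures, the clamp is turned to about 1.48 rad and the dish is held level about 67 mm above its nest, spout towards the red cup and bead in the middle; no verdict was returned.

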